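Set the cure timer four clicks on and start it

TASK

On the bench timer, push the fin of the dial round clockwise (seen from above) with a fingertip by exactly four clicks, without gripping it and without going past the fourth, so that the dial rests in that click stop. Then press the larger round button right down to start the timer, let it come up, and take the hand away. Leave the small button and the things around alone, and do not lift or shove the timer.

Things in the scene. Friction and masses are not known exactly. Their poses are not given: they have to be found in the camera images.
- timer: The bench timer: a loose grey metal box on four rubber feet, 230 mm (its x) by 150 mm (its y), top face 45 mm above the table, about 3 kg. Origin: centre of its underside, on the table; z up. The dial is on the half towards its -x, the two push buttons on the half towards its +x.
- dial_hub (a point): Point on the dial's vertical axis (timer frame x -50, y 0 mm), at the height of the dial's flat top, 64 mm above the table. The dial is a black disc 100 mm across and 16 mm thick, with a hub 18 mm across standing 20 mm above its flat top.
- dial_fin (a point): Point inside the dial's one upright fin, 40 mm out from the dial's axis, half-way up the fin (78 mm above the table). The fin is a black radial wall, 12 mm thick, from 10 to 48 mm out from the axis, rising 28 mm above the disc's flat top (its top is 92 mm above the table), and turns with the dial; a white line runs along its top. From the hub to this point is the direction of the fin.
- dial (a joint): Turn of the dial in rad: 0 at the start, in a click stop; grows clockwise seen from above. Stops are 20 degrees (0.349 rad) apart, from -3 to +10. Past half-way it snaps on by itself into the next stop; short of it, it falls back if let go. Pushing the fin 40 mm from the axis takes up to about 3 N, more nearer the axis; over 12 N slides the timer. Four clicks on is 80 degrees (1.396 rad).
- start_button_top (a point): Centre of the top of the start button: the larger of the two round black push buttons, 40 mm across, in the timer frame at x 76, y 30 mm; its top is 65 mm above the table, 20 mm above the box, with a collar 56 mm across around its lower part. It goes straight down against a spring.
- start_button (a joint): Travel of the start button in m: 0 up, 0.006 fully down (about 5 N); springs back up.
- stop_button_top (a point): Centre of the top of the stop button: the smaller one, 18 mm across, in the timer frame at x 76, y -44 mm; its top is 65 mm above the table. Not to be pressed.
- stop_button (a joint): Travel of the stop button in m: 0 up, 0.004 fully down; springs back up.
- weight: Bystander: a 500 g steel calibration weight with a waisted knob, 48 mm across, 72 mm tall. Loose; origin at the centre of its underside.
- mug: Bystander: a white ceramic mug, 76 mm across, 85 mm tall, handle on its own +y side. Loose; origin at the centre of its underside.
- jar: Bystander: a closed glass jar, 56 mm across, 70 mm tall. Loose; origin at the centre of its underside.
- ring: Bystander: a flat black rubber ring, 70 mm outside, 36 mm hole, 20 mm thick. Loose; origin at the centre of its underside.
- die: Bystander: a cutting die: wooden bar 120 x 35 x 18 mm with upright steel strips on top, 30 mm tall in all, lying along its x. Loose; origin at the centre of its underside.
- brush: Bystander: a hand brush lying flat along its x. Loose; leave alone.
- driver: Bystander: a screwdriver lying flat along its x. Loose; leave alone.

How it is judged:
By the outcome, as a careful person would: the job done as asked, in the order asked, and still so for the second after the job is handed in, with the robot touching nothing.
It also fails if it takes over 58 s, if anything falls off the work surface, if the arm or the gripper's body presses on something with over 40 N, if the wrist force passes 120 N, or if a joint passes its speed limit or range.

ROBOT

A 6-joint arm with a two-finger parallel gripper is mounted at the origin on the work surface. World frame = base frame: x ahead of the robot, y to its left, z up, the work surface at z = 0. Lengths are in m, angles in rad, forces in N, time in s.
With the tool pointing down it reaches from about 0.275 to 0.85 m from the base axis. Payload 5.2 kg.
Tool frame: the origin (TCP) lies on the centre line of the jaws, within the pads' length; the fingertips stand 22 mm ahead of it and the grasp point (between the pads) lies 3 mm ahead of it (arm.nose_length is the distance from the TCP to the fingertips, in m); z points along the fingers, x is the direction in which the jaws open and shut, and the axes are right-handed (so a half turn about z gives the same grasp; the last joint's range is limited). The gripper opens to 85 mm and grips with 20 to 120 N. Pads are 22 mm wide; open, the fingers measure 114 mm over their backs; the gripper's body (76 mm by 85 mm) begins 54 mm behind the grasp point. The pads swing forward as they close: fully open they stand 13 mm farther back than shut.
Start: joints at [0.936, 0.259, 1.535, -0, 1.348, -0.203], TCP at [0.23, 0.5, 0.253] pointing down, gripper open.
Joint ranges: [-3.14, 3.14], [-0.91, 2.08], [0.19, 2.58], [-1.22, 4.36], [0.22, 2.71], [-3.12, 3.12]. Speed limits (rad/s): [2.57, 2.57, 3.14, 3.14, 3.14, 3.14].

INTERFACE

Orientations are given as a unit quaternion [x, y, z, w].
In Python, from cell import arm, vision, finder gives the robot as it stands.
- The arm moves only by the shell command python3 -m crank 'ROWS' [FORCE]. ROWS is JSON, a list of rows, each a list of 5 numbers: the gripper's target within -1 to 1 (fully open at 1, half-way at 0, shut at -1), then the shift along the tool's x, y, z in units of 50 mm (1.0 is 50 mm), then the turn about the tool's z in units of 6 degrees (1.0 is 6 degrees). A call has 1 to 12 rows; each row is the pose to reach, as a shift and turn from the pose commanded when the call began, along the tool's axes at that moment; what a row does not reach only later rows make up. A row lasts 1/8 s, in which the tool goes at most 62.5 mm and 10.7 degrees, less where a joint would pass 70% of its speed; a pose out of reach is approached as far as the arm can. A call with a gripper value outside its range is refused whole. The fingers move at their own pace and stop on an object; FORCE is the grip in N (left out, the last holds). Time passes only in rows, so rows that repeat a pose let the fingers close. It gives the time, the measured TCP pose, the force and the opening at its end, in the units of the state.
- arm.state(): the state, without advancing time (a new reading comes with each control period).
- vision.get_image(name): name is "scene" or "side" or "wrist"; returns the picture (384x512x3 uint8, red, green, blue); there is no depth.
- vision.camera_info(name): a dict with "K" (3x3 intrinsics, pixels), "position" and "orientation" of the camera in the world. Camera axes: x right, y down, z forward; pixel columns grow to the right and rows downward; lengths in m; the calibration is good to about 2 mm. A picture is of the moment at which its call begins: read the wrist's pose just before it. camera_info takes no time and is no camera call; for the wrist camera it gives the pose at the moment of the call.
- arm.finish_job(): hands the job in, once; it reports no verdict.
Trained networks look in the newest picture that a camera, given by its name, has taken for a name from the list of things; names that differ only in an ending like _2 or _b are one class to them, and where a whole thing is asked for, a point or a joint stands for the part that bears it (a point fixed in the world has none). Each returns a list of dicts, best first, with "p" (0 to 1); they miss things now and then, are a little off and sometimes report something else, mostly with a low value. They report only what shows in the picture. A call takes as long as a camera call.
- finder.spot_in(camera, target): "centre" ([x, y, z] in m, in the coordinates of the camera as it stood for that picture, good to about 4 mm: the middle of the surface that is visible of it).
The state is a dict: "clock": time; "q": joint angles; "joint_vel": joint speeds; "effort": joint torques, N m; "eef_pos": TCP position; "ee_rot": TCP orientation; "ft_force": force on the tool from outside, world axes, zero at the start; "ft_torque": the same for the moment, N m; "width": opening from 0.0 (shut) to 1.0 (fully open).
Only numpy, scipy, OpenCV 4.12 (cv2) and the standard library are available. Lean on these libraries where they do the work, as an engineer would, in place of code of your own. Each camera call takes 0.05 s, during which the arm holds its last target. There are 200 camera calls.

## Working session

There is one attempt and no reset: what is moved stays moved. The work goes in short steps, Python scripts to look and compute and a shell command to move; the robot and the scene stay as the last step left them, time stands still between calls to the robot, and variables do not carry over. Pictures are saved under pics/ and viewed, about 8 in all and at most 12, crops included, and the job is handed in when it is done.

```bash
mkdir -p pics; cat > h.py <<'E'
import numpy as np, cv2
from scipy.spatial.transform import Rotation as R
from cell import arm, vision, finder
def world(cam,p):
    i=vision.camera_info(cam); return R.from_quat(i["orientation"]).apply(p)+np.array(i["position"])
def proj(cam,P):
    i=vision.camera_info(cam); c=R.from_quat(i["orientation"]).inv().apply(np.array(P)-np.array(i["position"]))
    u=np.array(i["K"])@c; return u[:2]/u[2]
def ray(cam,uv,z):
    i=vision.camera_info(cam); d=R.from_quat(i["orientation"]).apply(np.linalg.inv(np.array(i["K"]))@[uv[0],uv[1],1]); o=np.array(i["position"])
    return o+d*(z-o[2])/d[2]
def totool(dw):
    return R.from_quat(arm.state()["ee_rot"]).inv().apply(dw)/0.05
def snap(cam,name):
    im=vision.get_image(cam); cv2.imwrite("pics/"+name,cv2.cvtColor(im,cv2.COLOR_RGB2BGR)); return im
E
python3 - <<'E'
from h import *
np.set_printoptions(precision=4,suppress=True)
s=arm.state(); print(s)
ims=[]
for c in("scene","side"):
    ims.append(snap(c,c+"0.png"))
    for t in("timer","dial_hub","dial_fin","start_button_top","stop_button_top","weight","mug","jar","ring","die"):
        r=finder.spot_in(c,t)
        for d in r[:2]: print(c,t,round(d["p"],2),world(c,d["centre"]),proj(c,world(c,d["centre"])).round(0))
E
```

```text
{'clock': 0.0, 'q': array([ 0.9362,  0.2593,  1.5361, -0.    ,  1.348 , -0.2028]), 'joint_vel': array([-0.0025, -0.0016,  0.0002,  0.0004,  0.0001, -0.0002]), 'effort': array([  0.0006, -44.6018, -29.0574,  -0.0002,   0.012 ,  -0.    ]), 'eef_pos': array([0.2299, 0.4991, 0.2525]), 'ee_rot': array([ 0.8422,  0.5392, -0.0008,  0.0003]), 'ft_force': array([-0.4931, -0.0233, -0.0172]), 'ft_torque': array([ 0.0053,  0.0071, -0.0049]), 'width': 1.0014177874921695}
scene timer 0.62 [0.5632 0.0427 0.0473] [268. 199.]
scene dial_hub 0.7 [0.5638 0.0436 0.045 ] [267. 200.]
scene dial_fin 0.73 [0.6016 0.009  0.0612] [253. 195.]
scene start_button_top 0.53 [0.4733 0.0444 0.0636] [289. 185.]
scene weight 0.58 [0.5625 0.0476 0.0447] [268. 200.]
scene weight 0.53 [ 0.499  -0.0689  0.0458] [265. 169.]
scene mug 0.58 [0.5688 0.2003 0.0398] [293. 235.]
scene jar 0.59 [0.3816 0.081  0.0583] [316. 181.]
scene ring 0.51 [ 0.7129 -0.0635  0.0169] [216. 202.]
scene die 0.91 [0.5437 0.5308 0.022 ] [365. 318.]
side timer 0.61 [0.5455 0.0035 0.0417] [239. 196.]
side dial_hub 0.68 [ 0.5431 -0.0015  0.0483] [239. 196.]
side dial_hub 0.6 [ 0.4449 -0.5647  0.0209] [304. 344.]
side dial_fin 0.89 [ 0.5914 -0.0061  0.0631] [253. 189.]
side dial_fin 0.71 [0.5311 0.52   0.0206] [180. 127.]
side start_button_top 0.52 [0.4665 0.0359 0.0605] [214. 193.]
side weight 0.45 [ 0.59   -0.0074  0.0611] [252. 190.]
side mug 0.65 [0.5654 0.1865 0.0561] [221. 162.]
side jar 0.64 [0.3632 0.0537 0.0478] [184. 202.]
side ring 0.48 [ 0.7034 -0.0749  0.0206] [290. 201.]
side die 0.54 [0.545  0.0038 0.0429] [239. 196.]
side die 0.49 [0.5313 0.519  0.0173] [180. 128.]
```

View pics/scene0.png

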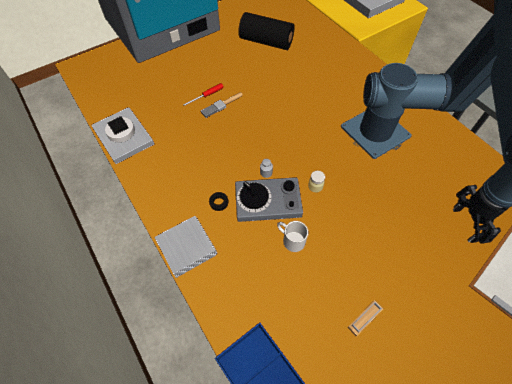

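View pics/side0.png

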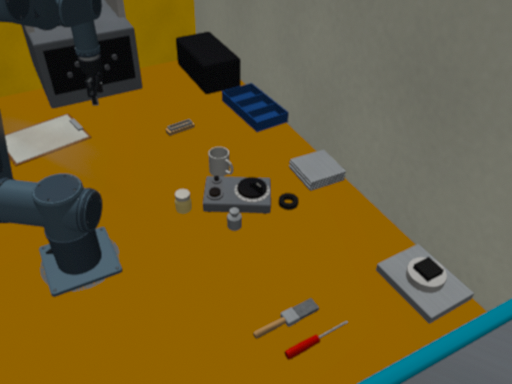

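Scene: timer centred at about (268,199), with the dial on its left at (254,195). The larger button is at (288,186), the small one at (290,204), the mug at (294,236), the jar at (317,181) and the weight at (266,167). The side view agrees. Next I bring the wrist camera above the timer.

```bash
python3 - <<'E'
from h import *
np.set_printoptions(precision=4,suppress=True)
i=vision.camera_info("wrist"); s=arm.state()
r=R.from_quat(s["ee_rot"]); print(r.as_matrix()); print("cam in tool",r.inv().apply(np.array(i["position"])-s["eef_pos"]), (r.inv()*R.from_quat(i["orientation"])).as_matrix(), i["K"])
ax=R.from_quat(i["orientation"]).as_matrix()[:,2]; print("look",ax)
c=np.array([0.545,0.015,0.06])
# TCP at z 0.30 such that optical axis hits c
off=np.array(i["position"])-s["eef_pos"]
for z in(0.25,0.3):
    pz=z+off[2]; cam=c+ax*(pz-c[2])/ax[2]; t=cam-off; print(t, totool(t-s["eef_pos"]))
E
```

```text
[[ 0.4185  0.9082 -0.    ]
 [ 0.9082 -0.4185 -0.    ]
 [-0.     -0.     -1.    ]]
cam in tool [ 0.0007 -0.0707 -0.1212] [[ 1.     -0.0004  0.0004]
 [ 0.0002  0.9587  0.2844]
 [-0.0005 -0.2844  0.9587]] [[274.2343   0.     258.9963]
 [  0.     274.2343 193.7667]
 [  0.       0.       1.    ]]
look [ 0.2584 -0.1186 -0.9587]
[0.525  0.0233 0.25  ] [-6.1818  9.3417  0.0664]
[0.5115 0.0295 0.3   ] [-6.1823  9.0451 -0.9336]
```

```bash
python3 -m crank '[[-1,-1.2,1.8,-0.9,0],[-1,-1.8,2.7,-0.9,0],[-1,-2.5,3.6,-0.9,0],[-1,-3.1,4.5,-0.9,0],[-1,-3.7,5.4,-0.9,0],[-1,-4.3,6.3,-0.9,0],[-1,-4.9,7.2,-0.9,0],[-1,-5.5,8.1,-0.9,0],[-1,-6.2,9.0,-0.9,0],[-1,-6.2,9.0,-0.9,0],[-1,-6.2,9.0,-0.9,0],[-1,-6.2,9.0,-0.9,0]]'
python3 - <<'E'
from h import *
np.set_printoptions(precision=4,suppress=True)
s=arm.state(); print(s["eef_pos"],s["width"],s["joint_vel"])
im=snap("wrist","w1.png")
for t in("timer","dial_hub","dial_fin","start_button_top","stop_button_top","weight","mug","jar"):
    for d in finder.spot_in("wrist",t)[:2]: w=world("wrist",d["centre"]); print(t,round(d["p"],2),w,proj("wrist",w).round(0))
E
```

```text
clock: 2.6
eef_pos: [0.5085, 0.031, 0.2984]
ee_rot: [0.842, 0.54, 0.0, -0.0]
ft_force: [-0.8, 0.7, -0.1]
width: 0.002
[0.5085 0.031  0.2984] 0.001987842435815952 [ 0.0097 -0.0021 -0.0023 -0.0032 -0.0013 -0.0021]
timer 0.79 [0.53   0.0447 0.0409] [274. 175.]
dial_hub 0.97 [0.5293 0.0465 0.052 ] [275. 175.]
dial_hub 0.57 [ 0.4797 -0.0717  0.0456] [183. 177.]
dial_fin 0.63 [0.5844 0.0239 0.0665] [277. 220.]
start_button_top 0.92 [0.4734 0.0407 0.0654] [254. 140.]
start_button_top 0.48 [0.5114 0.1058 0.0681] [313. 146.]
stop_button_top 0.75 [0.5812 0.2141 0.0569] [407. 159.]
stop_button_top 0.57 [0.5097 0.1056 0.0691] [313. 145.]
weight 0.95 [ 0.4816 -0.0706  0.0465] [185. 178.]
mug 0.57 [0.5843 0.2122 0.0585] [407. 162.]
jar 0.93 [0.372  0.0726 0.0742] [242.  46.]
```

View pics/w1.png

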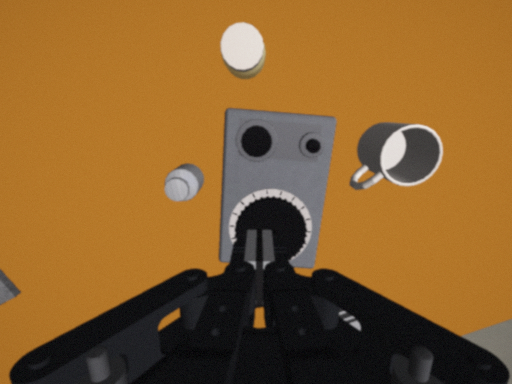

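The wrist view shows the start button at (256,140), the stop button at (313,146) and the dial ring centred near (270,228), with the fin hidden by the fingers. I shift along tool +y to clear it.

```bash
python3 -m crank '[[-1,0.2,1.1,0.3,0],[-1,0.3,2.1,0.6,0],[-1,0.3,2.1,0.6,0],[-1,0.3,2.1,0.6,0]]'
python3 - <<'E'
from h import *
np.set_printoptions(precision=4,suppress=True)
s=arm.state(); print(s["eef_pos"])
im=snap("wrist","w2.png")
big=cv2.resize(im[0:220,160:400],None,fx=3.3,fy=2.7*3.3/2.7*0.82); 
big=cv2.resize(im[20:200,170:410],None,fx=3.3,fy=3.3); cv2.imwrite("pics/w2c.png",big[:,:,::-1])
for t in("dial_hub","dial_fin","start_button_top","stop_button_top"):
    for d in finder.spot_in("wrist",t)[:2]: w=world("wrist",d["centre"]); print(t,round(d["p"],2),w,proj("wrist",w).round(0))
E
```

```text
clock: 3.55
eef_pos: [0.6103, -0.0006, 0.2678]
ee_rot: [0.842, 0.539, -0.001, -0.001]
ft_force: [-1.1, -0.9, 0.9]
width: 0.002
[ 0.6103 -0.0006  0.2678]
dial_hub 0.73 [0.5406 0.0356 0.0506] [261. 106.]
dial_hub 0.21 [ 0.4904 -0.0721  0.0461] [162. 105.]
dial_fin 0.83 [0.597  0.0089 0.0677] [261. 161.]
start_button_top 0.75 [0.4781 0.042  0.0678] [242.  46.]
start_button_top 0.63 [0.5983 0.0078 0.0666] [260. 162.]
stop_button_top 0.57 [0.5115 0.1076 0.0668] [311.  49.]
```

View pics/w2c.png

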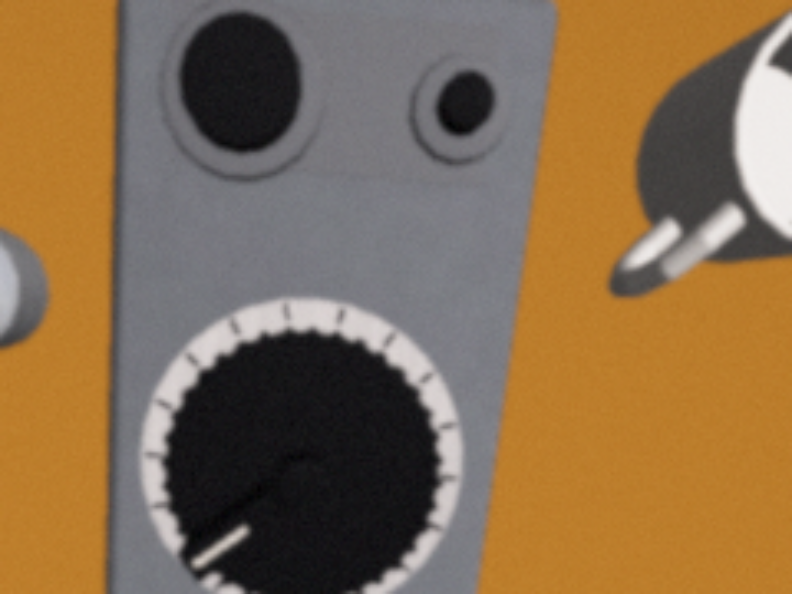

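Crop: start button at (241,82), stop button at (466,102). The dial ring spans u 140–463 with its top at v 297, and the fin's white line runs from (248,530) to its outer end at (193,566).

```bash
python3 - <<'E'
from h import *
np.set_printoptions(precision=4,suppress=True)
C=lambda u,v:(170+u/3.3,20+v/3.3)
W=lambda u,v,z:ray("wrist",C(u,v),z)[:2]
S=W(241,82,.065);T=W(466,102,.065); print("start",S,"stop",T,np.linalg.norm(S-T))
a,b=W(248,530,.092),W(193,566,.092); print("fin line",a,b,np.linalg.norm(a-b))
# fit pose from S,T
y=(S-T)/np.linalg.norm(S-T); yaw=np.arctan2(-y[0],y[1]); x=np.array([y[1],-y[0]])
mid=(S+T)/2+7*0.001*y; O=mid-.076*x; H=O-.05*x
print("yaw deg",np.degrees(yaw),"O",O,"hub from buttons",H)
# dial from image: white ring outer edge points & disc edge points, circle fit by lstsq
def circ(P): 
    P=np.array(P); A=np.c_[2*P,np.ones(len(P))]; s=np.linalg.lstsq(A,(P**2).sum(1),rcond=None)[0]; return s[:2],np.sqrt(s[2]+s[:2]@s[:2])
print("ring",circ([W(u,v,.045) for u,v in[(140,460),(463,460),(300,297),(195,352),(410,350)]]))
print("box left edge dir",W(120,20,.045)-W(110,560,.045))
for h in(H,): 
    for p in(a,b): print("fin rel r",np.linalg.norm(p-h),"ang",np.degrees(np.arctan2(*(p-h)[::-1])))
E
```

```text
start [0.4769 0.0434] stop [0.5127 0.1073] 0.07326283011158004
fin line [ 0.6067 -0.0147] [ 0.6103 -0.0374] 0.022924926935425402
yaw deg 150.71492905929648 O [0.5577 0.0321] hub from buttons [0.6013 0.0076]
ring (array([0.6036, 0.0073]), np.float64(0.06163639835858814))
box left edge dir [-0.1657  0.0921]
fin rel r 0.023020838218054156 ang -76.29450389948138
fin rel r 0.045906487178569794 ang -78.65886208530767
```

```bash
cat >> h.py <<'E'
HUB=np.array([.602,.0075])
def plan(phi,gap,r,z,hub=HUB):
    s=arm.state(); f=np.radians(phi); e=np.array([np.cos(f),np.sin(f)]); p=np.array([np.sin(f),-np.cos(f)])
    t=np.r_[hub+r*e-p*(.017+gap),z]
    psi=R.from_quat(s["ee_rot"]).as_matrix()[:2,0]; psi=np.degrees(np.arctan2(psi[1],psi[0]))
    d=-((phi-180-psi+180)%360-180)/6
    print("phi",phi,"target",t.round(4),"units",totool(t-s["eef_pos"]).round(2),"turn",round(d,2))
E
python3 -c "
from h import *
plan(-80,.018,.040,.125)"
```

```text
phi -80 target [ 0.6434 -0.0258  0.125 ] units [-0.19  0.81  2.89] turn -5.79
```

```bash
python3 -m crank '[[-1,-0.2,0.8,0.2,-1.6],[-1,-0.2,0.8,0.8,-3.2],[-1,-0.2,0.8,1.6,-4.8],[-1,-0.2,0.8,2.4,-5.8],[-1,-0.2,0.8,2.9,-5.8],[-1,-0.2,0.8,2.9,-5.8]]'
python3 - <<'E'
from h import *
np.set_printoptions(precision=4,suppress=True)
s=arm.state(); print(s["eef_pos"],s["ft_force"])
im=snap("wrist","w3.png"); cv2.imwrite("pics/w3.png",cv2.resize(im,None,fx=1.5,fy=1.5)[:,:,::-1])
print(proj("wrist",[*HUB,.084]),proj("wrist",[*(HUB+.048*np.array([np.cos(-1.396),np.sin(-1.396)])),.092]))
plan(-80,.018,.040,.094); plan(-80,.0,.040,.094)
E
```

```text
clock: 4.55
eef_pos: [0.6412, -0.026, 0.1218]
ee_rot: [0.642, 0.766, -0.001, -0.002]
ft_force: [-0.6, 0.9, 0.6]
width: 0.0
[ 0.6412 -0.026   0.1218] [-0.6307  0.933   0.5929]
[326.7485 175.9859] [246.1854 179.0498]
phi -80 target [ 0.6434 -0.0258  0.094 ] units [0.01 0.02 0.59] turn 0.01
phi -80 target [ 0.6257 -0.0289  0.094 ] units [ 0.01 -0.34  0.59] turn 0.01
```

View pics/w3.png

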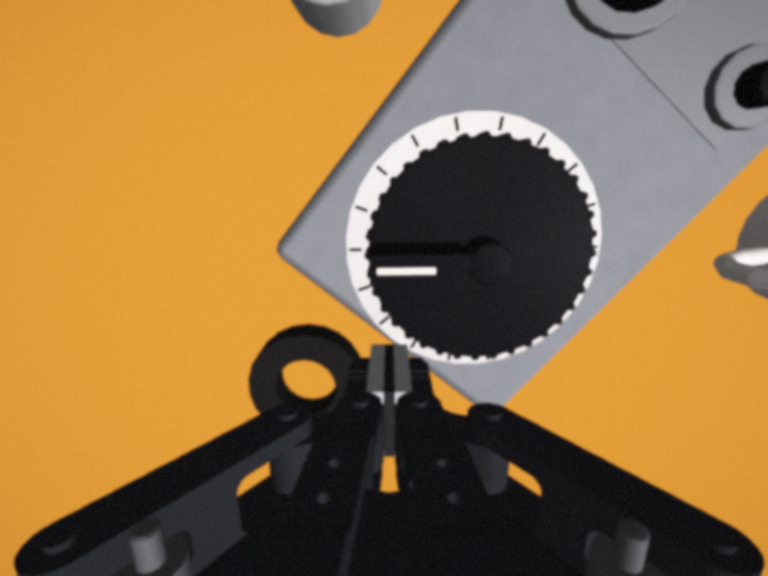

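The white line runs from (377,271) to (437,271), level in the image, so the fin is at −80° as computed. The hub is at (490,260), within 2 mm of my estimate, and the fingertips at (390,350) are behind the fin. Descend and check the contact-path numbers.

```bash
python3 -m crank '[[-1,0,0,0.3,0],[-1,0,0,0.56,0],[-1,0,0,0.56,0]]'
python3 - <<'E'
from h import *
s=arm.state(); print(s["ft_force"])
print(ray("wrist",(251.3,180.7),.092))
for k in range(0,57,5): plan(-80-k,0,.040,.094)
E
```

```text
clock: 4.97
eef_pos: [0.642, -0.0263, 0.094]
ee_rot: [0.642, 0.766, -0.001, -0.001]
ft_force: [-0.5, 0.4, 0.1]
width: 0.0
[-0.51161346  0.40875576  0.11423757]
[ 0.6030028  -0.03722145  0.092     ]
phi -80 target [ 0.6257 -0.0289  0.094 ] units [ 0.   -0.33  0.  ] turn 0.01
phi -85 target [ 0.6224 -0.0309  0.094 ] units [-0.02 -0.4   0.  ] turn 0.84
phi -90 target [ 0.619  -0.0325  0.094 ] units [-0.04 -0.47  0.  ] turn 1.68
phi -95 target [ 0.6154 -0.0338  0.094 ] units [-0.06 -0.55  0.  ] turn 2.51
phi -100 target [ 0.6118 -0.0348  0.094 ] units [-0.06 -0.62  0.  ] turn 3.34
phi -105 target [ 0.6081 -0.0355  0.094 ] units [-0.06 -0.7   0.  ] turn 4.18
phi -110 target [ 0.6043 -0.0359  0.094 ] units [-0.06 -0.78  0.  ] turn 5.01
phi -115 target [ 0.6005 -0.0359  0.094 ] units [-0.05 -0.85  0.  ] turn 5.84
phi -120 target [ 0.5967 -0.0356  0.094 ] units [-0.03 -0.92  0.  ] turn 6.68
phi -125 target [ 0.593 -0.035  0.094] units [-0. -1.  0.] turn 7.51
phi -130 target [ 0.5893 -0.0341  0.094 ] units [ 0.03 -1.06  0.  ] turn 8.34
phi -135 target [ 0.5857 -0.0328  0.094 ] units [ 0.07 -1.13  0.  ] turn 9.18
```

```bash
python3 -m crank '[[-1,0,-0.2,0,0],[-1,0,-0.33,0,0],[-1,-0.02,-0.4,0,0.8],[-1,-0.04,-0.47,0,1.7],[-1,-0.06,-0.55,0,2.5],[-1,-0.06,-0.62,0,3.3],[-1,-0.06,-0.7,0,4.2],[-1,-0.06,-0.78,0,5.0],[-1,-0.05,-0.85,0,5.8],[-1,-0.05,-0.85,0,5.8]]'
python3 - <<'E'
from h import *
s=arm.state(); print(s["ft_force"])
im=snap("wrist","w4.png"); cv2.imwrite("pics/w4.png",cv2.resize(im,None,fx=1.5,fy=1.5)[:,:,::-1])
print(proj("wrist",[*HUB,.084])*1.5)
E
```

```text
clock: 6.22
eef_pos: [0.6011, -0.0365, 0.0958]
ee_rot: [0.842, 0.539, 0.0, 0.0]
ft_force: [0.4, 0.1, -0.2]
width: 0.003
[ 0.43149976  0.07814552 -0.2072746 ]
[502.62134164 328.22560124]
```

View pics/w4.png

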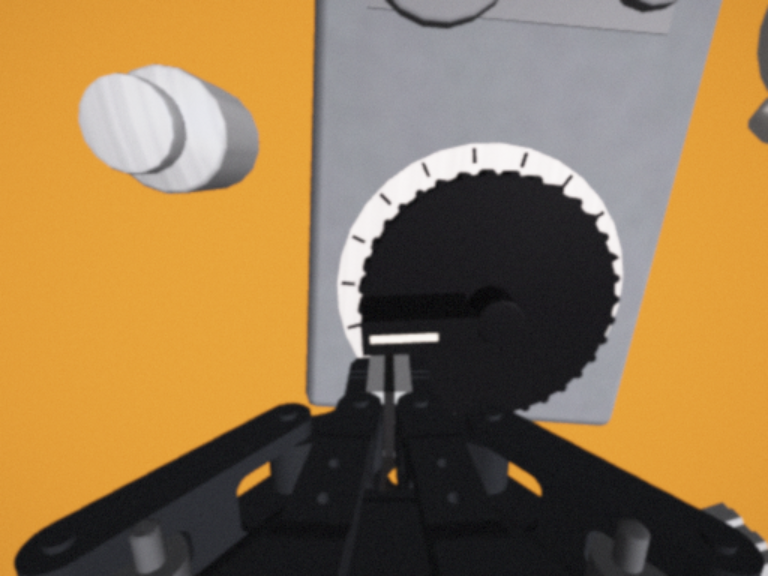

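```bash
cat >> h.py <<'E'
def fin():
    """fin angle from white line in the latest wrist picture"""
    im=vision.get_image("wrist"); h=proj("wrist",[*HUB,.092]); best=None
    g=cv2.cvtColor(im,cv2.COLOR_RGB2GRAY); m=(g>130).astype(np.uint8)
    n,l,st,c=cv2.connectedComponentsWithStats(m)
    for k in range(1,n):
        P=np.argwhere(l==k)[:,::-1]
        if not 40<len(P)<600: continue
        W=np.array([ray("wrist",p,.092)[:2] for p in P]); d=W.mean(0)-HUB
        if not .02<np.linalg.norm(d)<.05: continue
        ev,V=np.linalg.eigh(np.cov(W.T)); v=V[:,1]*np.sign(V[:,1]@d)
        if ev[1]<9*ev[0]: continue
        print("fin line: dir",np.degrees(np.arctan2(v[1],v[0])).round(1),"centre bearing",np.degrees(np.arctan2(d[1],d[0])).round(1),"r",np.linalg.norm(d).round(4),"px",P.mean(0).round(),len(P))
E
python3 - <<'E'
from h import *
a,b=[ray("wrist",(u/1.5,v/1.5),.092)[:2] for u,v in((438,337),(370,340))]; print(a,b,np.degrees(np.arctan2(*(b-a)[::-1])))
fin(); print(arm.state()["ft_force"])
for k in range(30,77,4): plan(-80-k,0,.040,.094)
E
```

```text
[ 0.59216184 -0.01364663] [ 0.58381692 -0.0343512 ] -111.95177413342218
fin line: dir -116.2 centre bearing -117.8 r 0.0349 px [268. 221.] 283
[ 0.11297831 -0.04499931 -0.35978857]
phi -110 target [ 0.6043 -0.0359  0.094 ] units [0.03 0.05 0.03] turn -0.78
phi -114 target [ 0.6013 -0.036   0.094 ] units [ 0.01 -0.01  0.03] turn -0.11
phi -118 target [ 0.5982 -0.0358  0.094 ] units [-0.01 -0.06  0.03] turn 0.56
phi -122 target [ 0.5952 -0.0354  0.094 ] units [-0.03 -0.12  0.03] turn 1.22
phi -126 target [ 0.5922 -0.0349  0.094 ] units [-0.05 -0.18  0.03] turn 1.89
phi -130 target [ 0.5893 -0.0341  0.094 ] units [-0.06 -0.24  0.03] turn 2.56
phi -134 target [ 0.5864 -0.0331  0.094 ] units [-0.06 -0.3   0.03] turn 3.22
phi -138 target [ 0.5836 -0.0319  0.094 ] units [-0.07 -0.36  0.03] turn 3.89
phi -142 target [ 0.5809 -0.0305  0.094 ] units [-0.06 -0.42  0.03] turn 4.56
phi -146 target [ 0.5783 -0.029   0.094 ] units [-0.06 -0.48  0.03] turn 5.22
phi -150 target [ 0.5759 -0.0272  0.094 ] units [-0.05 -0.54  0.03] turn 5.89
phi -154 target [ 0.5735 -0.0253  0.094 ] units [-0.03 -0.6   0.03] turn 6.56
```

```bash
python3 -m crank '[[-1,-0.01,-0.06,0,0.6],[-1,-0.03,-0.12,0,1.2],[-1,-0.05,-0.18,0,1.9],[-1,-0.06,-0.24,0.02,2.6],[-1,-0.06,-0.3,0.02,3.2],[-1,-0.07,-0.36,0.02,3.9],[-1,-0.06,-0.42,0.02,4.6],[-1,-0.06,-0.42,0.02,4.6],[-1,-0.06,-0.42,0.02,4.6]]'
python3 - <<'E'
from h import *
fin();fin()
print(arm.state()["ft_force"])
for k in range(64,80,2): plan(-80-k,0,.040,.094)
E
```

```text
clock: 7.45
eef_pos: [0.5813, -0.0303, 0.0944]
ee_rot: [0.946, 0.324, 0.0, 0.0]
ft_force: [-0.0, -0.2, 0.1]
width: 0.0
fin line: dir -139.1 centre bearing -140.6 r 0.0354 px [265. 230.] 280
fin line: dir -139.1 centre bearing -140.7 r 0.0354 px [265. 230.] 281
[ 0.36746649  0.87454425 -0.74578966]
phi -144 target [ 0.5796 -0.0298  0.094 ] units [-0.02 -0.03  0.01] turn 0.29
phi -146 target [ 0.5783 -0.029   0.094 ] units [-0.03 -0.06  0.01] turn 0.62
phi -148 target [ 0.5771 -0.0281  0.094 ] units [-0.04 -0.09  0.01] turn 0.96
phi -150 target [ 0.5759 -0.0272  0.094 ] units [-0.05 -0.12  0.01] turn 1.29
phi -152 target [ 0.5747 -0.0263  0.094 ] units [-0.05 -0.15  0.01] turn 1.62
phi -154 target [ 0.5735 -0.0253  0.094 ] units [-0.06 -0.18  0.01] turn 1.96
phi -156 target [ 0.5724 -0.0243  0.094 ] units [-0.07 -0.2   0.01] turn 2.29
phi -158 target [ 0.5713 -0.0232  0.094 ] units [-0.07 -0.23  0.01] turn 2.62
```

The fin rests in the third stop at about −140°. Now the last click, done slowly.

```bash
python3 -m crank '[[-1,-0.02,-0.03,0,0.3],[-1,-0.03,-0.06,0,0.6],[-1,-0.04,-0.09,0,1.0],[-1,-0.05,-0.12,0,1.3],[-1,-0.05,-0.15,0,1.6],[-1,-0.06,-0.17,0,1.9],[-1,-0.06,-0.17,0,1.9],[-1,-0.06,-0.17,0,1.9]]'
python3 - <<'E'
from h import *
fin()
im=snap("wrist","w5.png")
print(arm.state()["ft_force"])
E
```

```text
clock: 8.55
eef_pos: [0.5735, -0.0253, 0.0943]
ee_rot: [0.974, 0.227, -0.0, -0.0]
ft_force: [-0.1, 0.6, 0.6]
width: 0.001
fin line: dir -159.3 centre bearing -159.5 r 0.0357 px [265. 222.] 293
fin line: dir -64.4 centre bearing -139.7 r 0.0439 px [251. 249.] 296
fin line: dir -63.3 centre bearing -135.9 r 0.0359 px [267. 249.] 277
[-0.08479879 -0.17558599 -0.20190179]
```

```bash
python3 -m crank '[[-1,0,0.2,0,0],[-1,0,0.4,0,0],[-1,0,0.4,-0.5,0],[-1,0,0.4,-1.2,0],[-1,0,0.8,-2.0,0],[-1,0,1.3,-2.4,0],[-1,0,1.3,-2.4,0],[-1,0,1.3,-2.4,0]]'
python3 - <<'E'
from h import *
np.set_printoptions(precision=4,suppress=True)
fin()
im=snap("wrist","w6.png"); cv2.imwrite("pics/w6.png",cv2.resize(im,None,fx=1.5,fy=1.5)[:,:,::-1])
s=arm.state(); print(s["eef_pos"],proj("wrist",[.4769,.0434,.065])*1.5,proj("wrist",[*HUB,.084])*1.5)
for z in(.115,.087): print(totool(np.array([.4769,.0434,z])-s["eef_pos"]))
E
```

```text
clock: 9.65
eef_pos: [0.6016, -0.0836, 0.2131]
ee_rot: [0.974, 0.227, -0.001, -0.001]
ft_force: [-0.1, 0.1, -0.3]
width: 0.001
fin line: dir -159.1 centre bearing -161.4 r 0.0363 px [263.  95.] 98
[ 0.6013 -0.0829  0.2128] [286.9673 -10.5446] [456.589  152.4662]
[-1.1083 -3.3621  1.9657]
[-1.1071 -3.3607  2.5257]
```

View pics/w6.png

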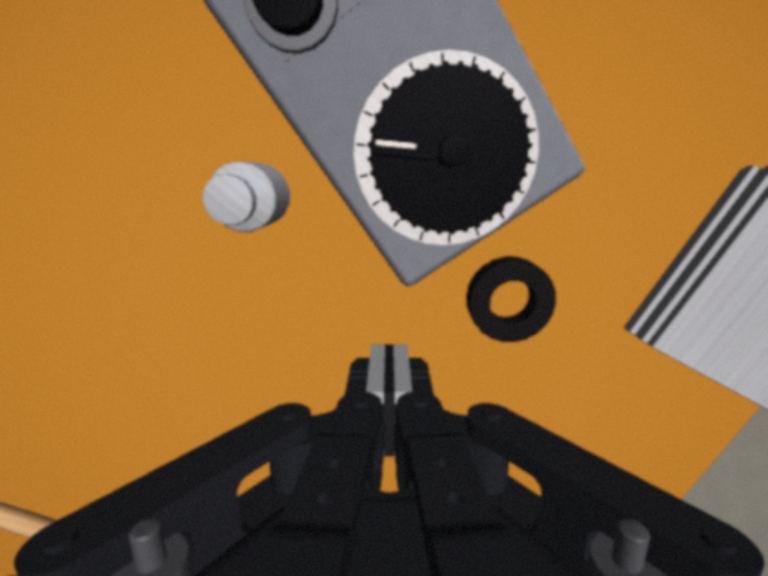

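The dial is at (455,148) and the white line runs from (377,142) to (415,147), bearing −160°, so exactly four clicks. The box has not moved. Now go over the start button.

```bash
python3 -m crank '[[-1,-0.3,-1.0,0,0],[-1,-0.6,-2.0,0,0],[-1,-0.9,-3.0,0,0],[-1,-1.1,-3.36,0.3,0],[-1,-1.1,-3.36,1.1,0],[-1,-1.1,-3.36,1.9,0],[-1,-1.1,-3.36,1.9,0],[-1,-1.1,-3.36,1.9,0]]'
python3 - <<'E'
from h import *
np.set_printoptions(precision=4,suppress=True)
im=snap("wrist","w7.png"); cv2.imwrite("pics/w7.png",cv2.resize(im,None,fx=1.5,fy=1.5)[:,:,::-1])
s=arm.state(); print(s["eef_pos"],s["ft_force"],arm.nose_length,proj("wrist",[.4769,.0434,.065])*1.5,proj("wrist",[*s["eef_pos"][:2],s["eef_pos"][2]-.022])*1.5)
E
```

```text
clock: 10.75
eef_pos: [0.4791, 0.0428, 0.12]
ee_rot: [0.974, 0.227, 0.0, 0.0]
ft_force: [-0.1, 0.3, -0.2]
width: -0.0
[0.4796 0.0427 0.1206] [-0.1284 -0.9897 -0.589 ] 0.022 [380.1266 326.3991] [384.1482 363.266 ]
```

View pics/w7.png

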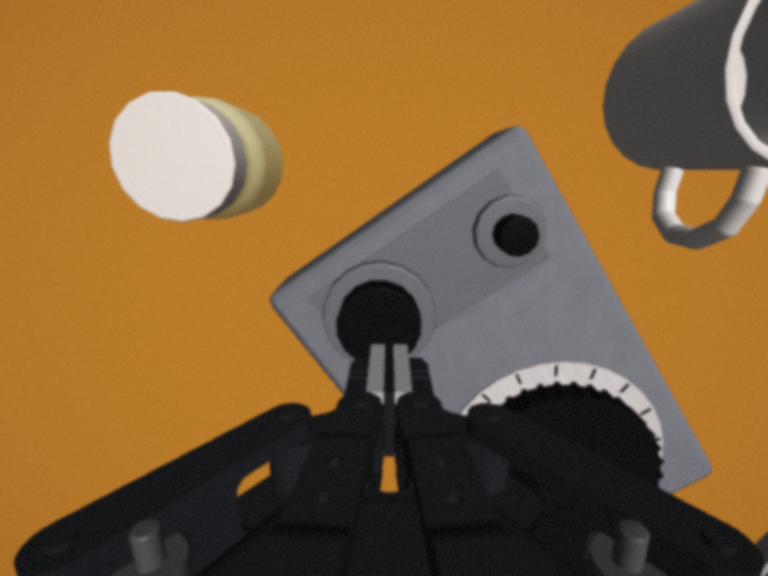

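The start button at (379,322) is directly under the fingertip and agrees with the computed (380,326). Press in steps, watching the force.

```bash
python3 -m crank '[[-1,-0.04,-0.02,0.3,0],[-1,-0.04,-0.02,0.5,0],[-1,-0.04,-0.02,0.64,0],[-1,-0.04,-0.02,0.7,0],[-1,-0.04,-0.02,0.75,0],[-1,-0.04,-0.02,0.75,0],[-1,-0.04,-0.02,0.75,0]]'; python3 -m crank '[[-1,0,0,0.03,0],[-1,0,0,0.05,0],[-1,0,0,0.05,0],[-1,0,0,0.05,0]]'
```

```text
clock: 11.68
eef_pos: [0.4768, 0.0426, 0.0822]
ee_rot: [0.974, 0.227, 0.0, 0.0]
ft_force: [-0.4, -0.4, 3.4]
width: 0.006
clock: 12.18
eef_pos: [0.4769, 0.0426, 0.0808]
ee_rot: [0.974, 0.227, 0.001, 0.0]
ft_force: [-5.4, 0.9, 17.7]
width: -0.001
```

At 17.7 N, well above the 5 N spring, the button is fully down. Release straight up and clear away.

```bash
python3 -m crank '[[-1,0,0,-0.1,0],[-1,0,0,-0.3,0],[-1,0,0,-0.8,0],[-1,0,0,-1.6,0],[-1,0,0,-2.6,0],[-1,0,0.6,-3.4,0],[-1,0,1.4,-3.8,0],[-1,0,2.2,-3.8,0],[-1,0,2.8,-3.8,0],[-1,0,2.8,-3.8,0],[-1,0,2.8,-3.8,0]]'
python3 - <<'E'
from h import *
np.set_printoptions(precision=4,suppress=True)
fin()
im=snap("wrist","w8.png"); cv2.imwrite("pics/w8.png",cv2.resize(im,None,fx=1.5,fy=1.5)[:,:,::-1])
print(arm.state()["ft_force"],proj("wrist",[.4769,.0434,.065])*1.5,proj("wrist",[.5127,.1073,.065])*1.5,proj("wrist",[*HUB,.084])*1.5)
E
```

```text
clock: 13.55
eef_pos: [0.5377, -0.0823, 0.2689]
ee_rot: [0.974, 0.227, -0.001, -0.001]
ft_force: [-0.0, -0.7, 0.7]
width: 0.001
fin line: dir -159.4 centre bearing -160.7 r 0.0355 px [316. 128.] 59
[ 0.5227 -0.0749  0.0863] [387.5182  69.6442] [475.8657   2.2824] [519.7486 197.3205]
```

View pics/w8.png

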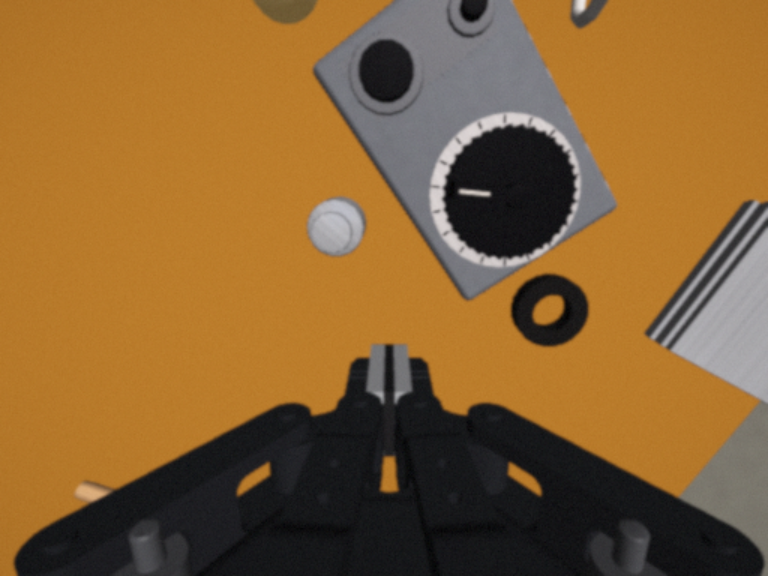

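The start button at (386,70) is up and where predicted. The dial line is at −160°, the box and the things beside it are unmoved, and the hand is clear.

```bash
python3 -c "
from cell import arm
print(arm.finish_job())"
```

```text
the job is handed in; nothing more can be done
None
```

I turned the dial four clicks clockwise with the closed fingertips and then pressed and released the start button. The hand was clear by 13.6 s, and I handed the job in.

- **Dial:** the fin went from about −80° to −160° by its white line (readings between −159° and −161°), which is 80°. It rested in the fourth stop and still read that in the last picture after the press.
- **Start button:** it bottomed out at 17.7 N against its 5 N spring. In the last picture it is clear of the hand at its expected place; I judged its height only from that picture, not from a direct measurement of its travel.
- **Surroundings:** the start button and dial were within about 2 mm of where I first measured them, so the timer did not slide. The fingertip never came near the small button, and nothing touched the weight, ring, jar or mug. The last picture shows the weight and ring in full but only part of the mug and jar.
- **Disagreement:** one early reading of the fin, at −112°, differed from the next at −118°. The dial was most likely still snapping into its second stop, and the later readings agree.

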